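# Line up the issue row with a straightedge

### The job

Take the aluminium straightedge by its red grip and use it to push the two label rolls and the two power adapters across the blue board, away from the robot, until the near edges of all four stand on the yellow stripe in one straight row, with the adapters square to it. Push them with the straightedge only, never with the gripper or arm, and do not tip them. Then lay the straightedge back flat on its dark mat, along the mat and wholly on it, and leave the mug and note block where they are.

Things in the scene. Friction and masses are not known exactly. Their poses are not given: they have to be found in the camera images.
- stripe (a point): Middle of the yellow stripe (12 mm wide, 350 mm long, printed flat) on the fixed blue board (340 x 370 mm, 8 mm thick, lying on the desk). The point is on the board's top face. Its x axis is across the stripe, roughly away from the robot (the way to push); its y axis runs along the stripe; z is up. The board reaches 210 mm to -x and 130 mm to +x of the stripe.
- mat_top (a point): Centre of the top face of the fixed dark rubber mat (120 x 400 mm, 4 mm thick) to the left of the board, on which the straightedge lies at the start. Its y axis runs along the 400 mm length; z is up.
- grip (a point): Centre of the red grip bar of the loose aluminium straightedge (0.3 kg): bar 16 mm wide (along x), 130 mm long (along y), 32 mm high, with flat parallel sides. The point lies 52 mm above the straightedge's flat underside and 16 mm below the bar's top. The x axis points to the pushing side; z is up. At the start the pushing side looks towards the board.
- push_edge (a point): Middle of the lower edge of the straightedge's pushing face, 47 mm from the grip point in the straightedge's +x and 52 mm below it. The pushing face is an upright flange, 340 mm long along y (170 mm to either side), 24 mm high. The 5 mm thick base plate reaches from here 62 mm back.
- roll_1: Loose white roll of labels lying flat on the board, 72 mm diameter, 30 mm high, 0.1 kg or so. Origin at the centre of its underside. The four items stand in a ragged row about 80 mm apart (centres, along the stripe), in any order, 30 to 105 mm short of their places.
- roll_2: A second roll of labels, the same as roll_1.
- adapter_1: Loose black power adapter, a plain box 46 mm wide (its x), 105 mm long (its y), 30 mm high, about 0.1 kg, lying flat on the board with its length roughly across the stripe (up to 0.2 rad askew at the start) and one short face to the robot. Origin at the centre of its underside. A straight push against the short face squares it.
- adapter_2: A second power adapter, the same as adapter_1.
- mug: Bystander: white mug, 89 mm high, to the right of the board. Leave it alone.
- notes: Bystander: yellow note block, 76 x 76 x 22 mm, to the right of the board. Leave it alone.
There are look-alikes about, which are no part of the job. Leave any brown or pink look-alike of the roll_1 alone.

How it is judged:
By the outcome, as a careful person would: the job done as asked, in the order asked, and still so for the second after the job is handed in, with the robot touching nothing.
It also fails if it takes over 53 s, if anything falls off the work surface, if the arm or the gripper's body presses on something with over 40 N, if the wrist force passes 120 N, or if a joint passes its speed limit or range.

### The arm

A 6-joint arm with a two-finger parallel gripper is mounted at the origin on a cart in front of the work surface, level with it; the furniture and walls round the work are solid. World frame = base frame: x ahead of the robot, y to its left, z up, the work surface at z = 0. Lengths are in m, angles in degrees, forces in N, time in s.
With the tool pointing down it reaches from about 0.3 to 0.75 m from the base axis. Payload 8.5 kg.
Tool frame: the origin (TCP) lies between the finger pads; the fingertips stand 22 mm ahead of it and the grasp point (between the pads) lies 3 mm ahead of it (env.nose_length is the distance from the TCP to the fingertips, in m); z points along the fingers, x is the direction in which the jaws open and shut, and the axes are right-handed (so a half turn about z gives the same grasp; the last joint's range is limited). The gripper opens to 85 mm and grips with 20 to 120 N. Pads are 22 mm wide; open, the fingers measure 114 mm over their backs; the gripper's body (76 mm by 85 mm) begins 54 mm behind the grasp point. The pads swing forward as they close: fully open they stand 13 mm farther back than shut.
Start: joints at [-82.924, 21.807, 74.336, -0, 83.858, -12.336], TCP at [0.183, -0.519, 0.253] pointing down, gripper open.
Joint ranges: [-178.18, 178.18], [-50.72, 133.34], [12.68, 142.11], [-81.47, 261.47], [9.98, 163.14], [-165.26, 165.26]. Speed limits (degrees/s): [136.94, 136.94, 180, 180, 180, 180].

### API

Orientations are given as a 3x3 rotation matrix whose columns are the frame's x, y, z axes.
In Python, from rig import env gives the robot as it stands.
- The arm moves only by the tool arm_command, never from a script. Its argument "steps" is a list of rows, each an object with "delta_pos": the shift along the world's x, y, z in mm, a list of three; "dr": the turn, a rotation vector about the world's x, y, z in degrees, a list of three. In form: [{"delta_pos": [dx, dy, dz], "dr": [wx, wy, wz]}, ...]. A call has 1 to 20 rows; each row shifts and turns the commanded pose from where the row before left it; what a row does not reach is not made up. A row lasts 1/10 s, in which the tool goes at most 50 mm and 8.59 degrees, less where a joint would pass 70% of its speed; a pose out of reach is approached as far as the arm can. A call with a gripper value outside its range is refused whole. "grip" is the opening, from 0 (shut) to 1 (fully open), set as the call begins (left out, the last holds). The fingers move at their own pace and stop on an object; "squeeze" is the grip in N (left out, the last holds). Time passes only in rows, so rows that do not move let the fingers close. It gives the time, the measured TCP pose, the force and the opening at its end, in the units of the state.
- env.observe(): the state, without advancing time (a new reading comes with each control period).
- env.get_image(name): name is "scene" or "top" or "wrist"; returns the picture (480x640x3 uint8, blue, green, red); there is no depth.
- env.get_calibration(name): a dict with "fx", "fy", "cx", "cy" (pixels), "view" (4x4, takes a point from world to camera coordinates). Camera axes: x right, y up, looking along -z (the intrinsics and any distortion apply to the point x, -y, -z); pixel columns grow to the right and rows downward; lengths in m; the calibration is good to about 2 mm. The wrist camera is an equidistant fisheye: a pixel r from the principal point sees the ray r / f radians off the axis. A picture is of the moment at which its call begins: read the wrist's pose just before it. get_calibration takes no time and is no camera call; for the wrist camera it gives the pose at the moment of the call.
- env.close_job(): hands the job in, once; it reports no verdict.
The state is a dict: "time_s": time; "q": joint angles; "qvel": joint speeds; "joint_efforts": joint torques, N m; "position": TCP position; "tool_rot": TCP orientation; "ft_force": force on the tool from outside, world axes, zero at the start; "wrist_torque": the same for the moment, N m; "grip_width": finger opening in m.
Only numpy, scipy, OpenCV 4.12 (cv2) and the standard library are available. Lean on these libraries where they do the work, as an engineer would, in place of code of your own. Each camera call takes 0.05 s, during which the arm holds its last target. There are 200 camera calls.

## Working session

There is one attempt and no reset: what is moved stays moved. The work goes in short steps, Python scripts to look and compute and a tool call to move; the robot and the scene stay as the last step left them, time stands still between calls to the robot, and variables do not carry over. Pictures are saved under pics/ and viewed, about 8 in all and at most 12, crops included, and the job is handed in when it is done.

Besides the shell and the picture viewer there is one more tool, called in YAML: its name, and indented under it one key for each argument. arm_command: Moves the arm, as the interface text tells. Its arguments: {"type":"object","properties":{"steps":{"type":"array"},"grip":{"type":"number"},"squeeze":{"type":"number"}},"required":["steps"]}

```bash
mkdir -p pics; cat > h.py <<'E'
import numpy as np, cv2
from rig import env
def snap(n,f):
    im=env.get_image(n); cv2.imwrite(f'pics/{f}.png',im); return im
def px2w(n,u,v,z):
    c=env.get_calibration(n); V=np.array(c['view']); R,t=V[:3,:3],V[:3,3]
    d=np.array([(u-c['cx'])/c['fx'],-(v-c['cy'])/c['fy'],-1.0])
    o=-R.T@t; d=R.T@d; return o+d*(z-o[2])/d[2]
def w2px(n,p):
    c=env.get_calibration(n); V=np.array(c['view']); q=V[:3,:3]@np.array(p)+V[:3,3]
    return c['cx']+c['fx']*q[0]/-q[2], c['cy']-c['fy']*q[1]/-q[2]
E
ls; python3 - <<'E'
from h import *
snap('top','t0'); snap('scene','s0')
for n in('top','scene'): print({k:np.round(v,3) if not isinstance(v,str) else v for k,v in env.get_calibration(n).items()})
print(env.nose_length, env.observe())
E
```

```text
h.py
pics
{'fx': np.float64(557.652), 'fy': np.float64(557.652), 'cx': np.float64(320.078), 'cy': np.float64(238.567), 'view': array([[-0.253, -0.967, -0.008,  0.097],
       [ 0.905, -0.239,  0.351, -0.443],
       [-0.342,  0.081,  0.936, -1.478],
       [ 0.   ,  0.   ,  0.   ,  1.   ]])}
{'fx': np.float64(557.825), 'fy': np.float64(557.825), 'cx': np.float64(321.646), 'cy': np.float64(242.65), 'view': array([[ 0.681, -0.732, -0.016, -0.343],
       [ 0.381,  0.336,  0.862, -0.241],
       [-0.625, -0.593,  0.507, -1.265],
       [ 0.   ,  0.   ,  0.   ,  1.   ]])}
0.022 {'time_s': 0.1, 'q': array([-8.29236128e+01,  2.18389255e+01,  7.43775099e+01,  1.22623240e-03,
        8.38565505e+01, -1.23371798e+01]), 'qvel': array([-0.05791613, -0.10540433, -0.18231507, -0.01747834,  0.10180508,
        0.01810894]), 'joint_efforts': array([ 3.71832837e-03, -4.49219549e+01, -2.31653380e+01, -1.77251577e-04,
        3.78100231e-03, -3.73953966e-06]), 'position': array([ 0.18277472, -0.51851758,  0.25277374]), 'tool_rot': array([[ 3.32382210e-01, -9.43144765e-01, -1.35811175e-04],
       [-9.43143960e-01, -3.32382109e-01,  1.26676178e-03],
       [-1.23988094e-03, -2.92959590e-04, -9.99999188e-01]]), 'ft_force': array([0.84370118, 0.00764473, 0.23537918]), 'wrist_torque': array([-0.026202  , -0.01801321,  0.01253302]), 'grip_width': 0.08524567239250821}
```

View pics/t0.png

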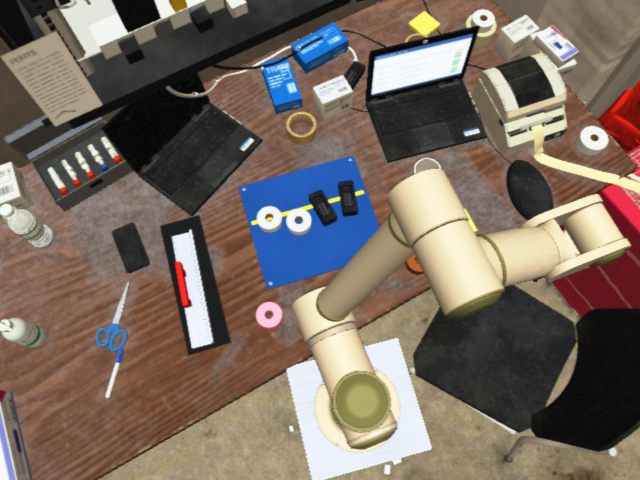

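View pics/s0.png

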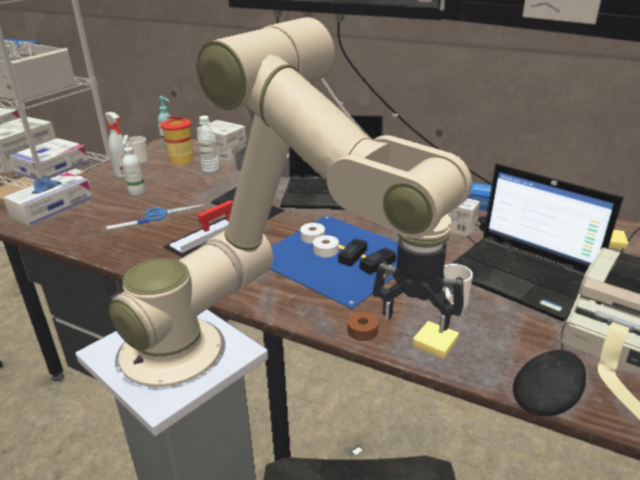

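The rolls are at about (269,219) and (299,222) in the top view. The adapters are at (320,206) and (347,198), and the red grip is at (182,284) on the mat. The look-alikes are a pink roll (269,315), a brown roll (415,264) and a brown tape ring (301,127). Next is a close crop.

```bash
python3 - <<'E'
from h import *
im=cv2.imread('pics/t0.png')[155:350,150:390]
cv2.imwrite('pics/t0c.png',cv2.resize(im,None,fx=3.3,fy=3.0,interpolation=cv2.INTER_CUBIC) if 0 else cv2.resize(im,None,fx=3,fy=3,interpolation=cv2.INTER_CUBIC))
E
```

```text
(no output)
```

View pics/t0c.png

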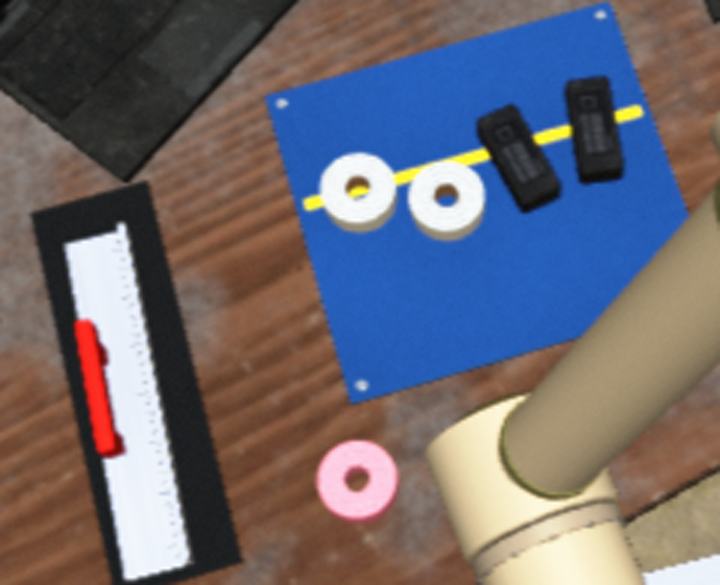

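The crop shows the stripe ends at (303,205) and (643,112), and the red bar's top from (84,322) to (111,455). The pushing flange runs (122,222)-(188,562), and the mat's corners are at (33,213), (148,183) and (241,558).

```bash
python3 - <<'E'
from h import *
def f(u,v,z): return px2w('top',150+u/3,155+v/3,z)
P=dict(stL=(303,205,.008),stR=(643,112,.008),bdTL=(267,97,.008),bdTR=(610,3,.008),bdBL=(352,403,.008),
m1=(33,213,.004),m2=(148,183,.004),m3=(241,558,.004),g1=(85,322,.072),g2=(112,455,.072),f1=(122,223,.028),f2=(188,562,.028),r1=(65,243,.009),r2=(125,580,.009),
rollA=(358,187,.038),rollB=(447,197,.038),aAn=(542,207,.008),aAf=(497,110,.038),aBn=(602,181,.008),aBf=(587,80,.038))
W={k:f(*v) for k,v in P.items()}
for k,w in W.items(): print(k,np.round(w*1000,1))
L,R=W['stL'],W['stR']; d=L-R; print('stripe mid',(L+R)/2*1000,'len',np.linalg.norm(d),'y ang',np.degrees(np.arctan2(d[1],d[0]))-90)
d=W['bdTL']-W['bdTR']; print('board top ang',np.degrees(np.arctan2(d[1],d[0]))-90,np.linalg.norm(d))
d=W['m2']-W['m3'];print('mat x dir of y',np.degrees(np.arctan2(d[1],d[0])),np.linalg.norm(d),'ctr',(W['m1']+W['m3'])/2)
for a,b in(('g1','g2'),('f1','f2'),('r1','r2')):
  d=W[a]-W[b];print(a,np.degrees(np.arctan2(d[1],d[0])),np.linalg.norm(d),(W[a]+W[b])/2)
E
```

```text
stL [579.  160.5   8. ]
stR [ 590.1 -192.8    8. ]
bdTL [704.  170.9   8. ]
bdTR [ 718.3 -194.6    8. ]
bdBL [369.1 158.2   8. ]
m1 [640.9 421.5   4. ]
m2 [643.5 305.3   4. ]
m3 [252.8 289.5   4. ]
g1 [488.9 377.9  72. ]
g2 [358.3 375.3  72. ]
f1 [597.  334.2  28. ]
f2 [256.3 333.7  28. ]
r1 [599. 395.   9.]
r2 [259.  395.3   9. ]
rollA [570.9 103.6  38. ]
rollB [538.4  22.3  38. ]
aAn [516.4 -67.5   8. ]
aAf [616.2 -47.9  38. ]
aBn [ 528.  -132.4    8. ]
aBf [ 625.1 -142.9   38. ]
stripe mid [584.54839912 -16.18273951   8.        ] len 0.35344533929006566 y ang 1.810110916604728
board top ang 2.2414539682488908 0.3657779979830126
mat x dir of y 2.316666106273531 0.3910140600052425 ctr [0.44686885 0.35546169 0.004     ]
g1 1.1460320677970504 0.13057461820072544 [0.42361208 0.37658796 0.072     ]
f1 0.08929198551955919 0.3407604181121354 [0.42664633 0.33398077 0.028     ]
r1 -0.05521132303968611 0.34004681359925854 [0.4289991  0.39511657 0.009     ]
```

arm_command:
  steps:
    - {"delta_pos": [18,31,5],"dr": [0,0,-1.2]}
    - {"delta_pos": [18,31,5],"dr": [0,0,-1.2]}
    - {"delta_pos": [18,31,5],"dr": [0,0,-1.2]}
    - {"delta_pos": [18,31,5],"dr": [0,0,-1.2]}
    - {"delta_pos": [18,31,5],"dr": [0,0,-1.2]}
    - {"delta_pos": [18,31,5],"dr": [0,0,-1.2]}
    - {"delta_pos": [18,31,5],"dr": [0,0,-1.2]}
    - {"delta_pos": [18,31,5],"dr": [0,0,-1.2]}
    - {"delta_pos": [18,31,5],"dr": [0,0,-1.2]}
    - {"delta_pos": [18,31,5],"dr": [0,0,-1.2]}
    - {"delta_pos": [18,31,5],"dr": [0,0,-1.2]}
    - {"delta_pos": [18,31,5],"dr": [0,0,-1.2]}
    - {"delta_pos": [18,31,5],"dr": [0,0,-1.2]}
    - {"delta_pos": [18,31,5],"dr": [0,0,-1.2]}
    - {"delta_pos": [18,31,5],"dr": [0,0,-1.2]}
    - {"delta_pos": [18,31,5],"dr": [0,0,-1.2]}
    - {"delta_pos": [0,0,0],"dr": [0,0,0]}
    - {"delta_pos": [0,0,0],"dr": [0,0,0]}
  grip: 0.6

```text
time_s: 1.9
position: [0.4707, -0.0223, 0.3329]
tool_rot: [[0.005, -1.0, -0.001], [-1.0, -0.005, 0.0], [-0.0, 0.001, -1.0]]
ft_force: [0.1, 0.0, -0.2]
grip_width: 0.0511
```

```bash
cat >> h.py <<'E'
def wray(c,u,v,z):
    V=np.array(c['view']); R,t=V[:3,:3],V[:3,3]
    x,y=(u-c['cx']),(v-c['cy']); r=np.hypot(x,y); th=r/c['fx']
    d=np.array([np.sin(th)*x/r,-np.sin(th)*y/r,-np.cos(th)]); o=-R.T@t; d=R.T@d
    return o+d*(z-o[2])/d[2]
E
python3 - <<'E'
from h import *
import json
c=env.get_calibration('wrist'); snap('wrist','w1')
json.dump({k:np.array(v).tolist() for k,v in c.items() if not isinstance(v,str)},open('w1.json','w'))
o=env.observe();print(o['time_s'],o['position'],o['tool_rot'],o['q'],c['fx'],c['cx'],c['cy'])
E
```

```text
1.95 [ 0.47049561 -0.02290644  0.33291974] [[ 4.11322537e-03 -9.99991008e-01 -1.03213077e-03]
 [-9.99991540e-01 -4.11325439e-03  2.59945568e-05]
 [-3.02397395e-05  1.03201512e-03 -9.99999467e-01]] [-1.72234313e+01  1.09272401e+01  7.68056024e+01 -1.61009638e-02
  9.23240832e+01  7.25402518e+01] 371.64829954431775 321.8128642838919 240.43545150661885
```

View pics/w1.png

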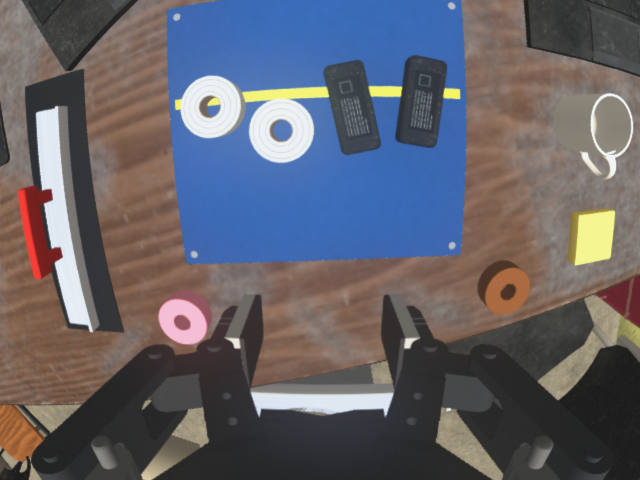

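The stripe ends are at (175,105) and (461,94). The mat's corners are at (26,87), (84,70) and (123,332), and the red bar's top runs from about (26,187) to (40,278). The mug and notes are well to the right, off the board. The arm isn't blocking anything in this view, so I'll measure from an enlarged crop of the board and mat.

```bash
python3 - <<'E'
from h import *
im=cv2.imread('pics/w1.png')
a=cv2.resize(im[60:345,15:135],None,fx=2.1,fy=2.1,interpolation=cv2.INTER_CUBIC)
b=cv2.resize(im[45:175,165:475],None,fx=1.75,fy=1.75,interpolation=cv2.INTER_CUBIC)
o=np.zeros((599,800,3),np.uint8); o[:598,:252]=a[:598]; o[:227,255:255+542]=b[:227]
cv2.imwrite('pics/w1c.png',o)
E
```

```text
(no output)
```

View pics/w1c.png

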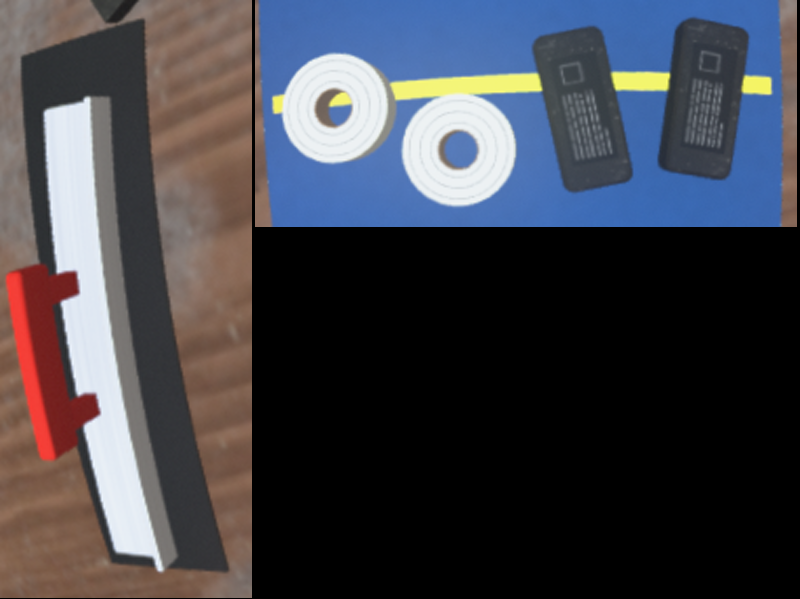

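```bash
python3 - <<'E'
from h import *
import json
c=json.load(open('w1.json'))
A=lambda x,y,z:wray(c,15+x/2.1,60+y/2.1,z)
B=lambda x,y,z:wray(c,165+(x-255)/1.75,45+y/1.75,z)
def pr(n,a,b):
    d=a-b; print(n,np.round(a*1e3,1),np.round(b*1e3,1),'mid',np.round((a+b)*500,1),'len',round(np.linalg.norm(d)*1e3,1),'dir',round(np.degrees(np.arctan2(d[1],d[0])),2))
pr('stripe',B(273,104,.008),B(772,86,.008))
pr('board L/R',wray(c,167.5,11,.008),wray(c,189.5,264,.008)); pr('bottom',wray(c,189.5,264,.008),wray(c,461,255,.008))
pr('matR',A(144,20,.004),A(228,571,.004)); pr('matL',A(22,57,.004),A(110,562,.004))
pr('flange bot',A(111,98,.004),A(178,552,.004))
pr('bar top left edge',A(8,273,.072),A(42,460,.072))
pr('bar top right edge?',A(45,265,.072),A(78,430,.072))
pr('rolls',B(333,107,.038),B(459,149,.038))
for p in((568,191),(632,181),(660,172),(728,180)):print('near',np.round(B(*p,.038)*1e3,1))
E
```

```text
stripe [583.5 159.7   8. ] [ 597.2 -192.1    8. ] mid [590.4 -16.2   8. ] len 352.0 dir 92.22
board L/R [709.  172.7   8. ] [373.9 155.1   8. ] mid [541.5 163.9   8. ] len 335.5 dir 3.0
bottom [373.9 155.1   8. ] [ 388.4 -208.9    8. ] mid [381.2 -26.9   8. ] len 364.3 dir 92.27
matR [650.3 304.7   4. ] [254.2 289.3   4. ] mid [452.3 297.    4. ] len 396.5 dir 2.23
matL [646.  423.8   4. ] [249.2 409.9   4. ] mid [447.6 416.9   4. ] len 397.0 dir 2.01
flange bot [601.6 334.4   4. ] [266.5 333.    4. ] mid [434.1 333.7   4. ] len 335.0 dir 0.24
bar top left edge [497.  384.2  72. ] [368.5 385.8  72. ] mid [432.7 385.   72. ] len 128.5 dir -0.7
bar top right edge? [499.8 347.   72. ] [391.8 342.5  72. ] mid [445.8 344.7  72. ] len 108.1 dir 2.39
rolls [575.8 105.1  38. ] [545.1  22.7  38. ] mid [560.5  63.9  38. ] len 88.0 dir 69.59
near [518.2 -46.6  38. ]
near [525.5 -87.6  38. ]
near [ 532.  -105.7   38. ]
near [ 528.9 -151.8   38. ]
```

arm_command:
  steps:
    - {"delta_pos": [-2.8,28.8,-10],"dr": [0,0,0]}
    - {"delta_pos": [-2.8,28.8,-10],"dr": [0,0,0]}
    - {"delta_pos": [-2.8,28.8,-10],"dr": [0,0,0]}
    - {"delta_pos": [-2.8,28.8,-10],"dr": [0,0,0]}
    - {"delta_pos": [-2.8,28.8,-10],"dr": [0,0,0]}
    - {"delta_pos": [-2.8,28.8,-10],"dr": [0,0,0]}
    - {"delta_pos": [-2.8,28.8,-10],"dr": [0,0,0]}
    - {"delta_pos": [-2.8,28.8,-10],"dr": [0,0,0]}
    - {"delta_pos": [-2.8,28.8,-10],"dr": [0,0,0]}
    - {"delta_pos": [-2.8,28.8,-10],"dr": [0,0,0]}
    - {"delta_pos": [-2.8,28.8,-10],"dr": [0,0,0]}
    - {"delta_pos": [-2.8,28.8,-10],"dr": [0,0,0]}
    - {"delta_pos": [-2.8,28.8,-10],"dr": [0,0,0]}
    - {"delta_pos": [-2.8,28.8,-10],"dr": [0,0,0]}
    - {"delta_pos": [0,0,-20],"dr": [0,0,0]}
    - {"delta_pos": [0,0,-20],"dr": [0,0,0]}
    - {"delta_pos": [0,0,-20],"dr": [0,0,0]}
    - {"delta_pos": [0,0,-10],"dr": [0,0,0]}
    - {"delta_pos": [0,0,0],"dr": [0,0,0]}

```text
time_s: 3.85
position: [0.4316, 0.3794, 0.1223]
tool_rot: [[0.002, -1.0, -0.002], [-1.0, -0.002, -0.001], [0.001, 0.002, -1.0]]
ft_force: [-0.1, 0.5, 0.9]
grip_width: 0.0514
```

```bash
python3 - <<'E'
from h import *
snap('wrist','w2')
o=env.observe();print(o['time_s'],o['position'],o['q'],o['ft_force'])
E
```

```text
3.9 [0.43197567 0.37982257 0.12336014] [ 2.95383834e+01  3.13117455e+01  8.13308115e+01 -3.01889454e-03
  6.73943683e+01  1.19386289e+02] [0.65254404 1.18043616 0.51126046]
```

View pics/w2.png

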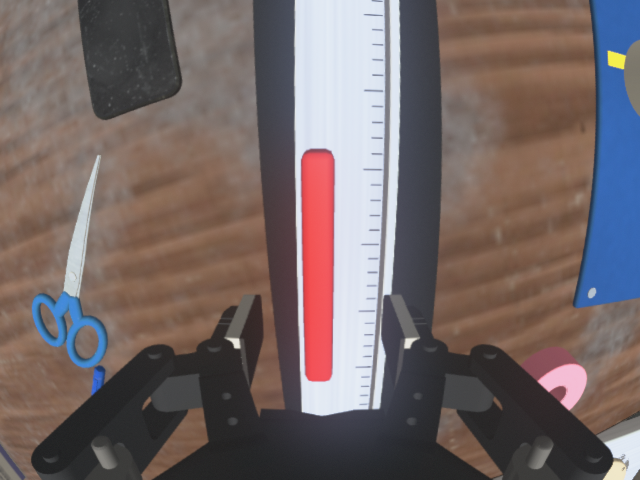

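The red bar (rows 150–380, column 318) lies midway between the fingers, so I'll descend and grip.

arm_command:
  steps:
    - {"delta_pos": [0,0,-20],"dr": [0,0,0]}
    - {"delta_pos": [0,0,-20],"dr": [0,0,0]}
    - {"delta_pos": [0,0,-16],"dr": [0,0,0]}
    - {"delta_pos": [0,0,-8],"dr": [0,0,0]}
    - {"delta_pos": [0,0,0],"dr": [0,0,0]}
    - {"delta_pos": [0,0,0],"dr": [0,0,0]}

```text
time_s: 4.5
position: [0.4322, 0.3807, 0.0604]
tool_rot: [[0.004, -1.0, 0.001], [-1.0, -0.004, 0.001], [-0.001, -0.002, -1.0]]
ft_force: [-0.2, -0.3, 0.4]
grip_width: 0.0509
```

arm_command:
  steps:
    - {"delta_pos": [0,0,0],"dr": [0,0,0]}
    - {"delta_pos": [0,0,0],"dr": [0,0,0]}
    - {"delta_pos": [0,0,0],"dr": [0,0,0]}
    - {"delta_pos": [0,0,0],"dr": [0,0,0]}
    - {"delta_pos": [0,0,0],"dr": [0,0,0]}
    - {"delta_pos": [0,0,0],"dr": [0,0,0]}
  grip: 0
  squeeze: 90

```text
time_s: 5.1
position: [0.4319, 0.3807, 0.0601]
tool_rot: [[0.004, -1.0, 0.001], [-1.0, -0.004, 0.001], [-0.001, -0.001, -1.0]]
ft_force: [-0.3, -1.0, 6.1]
grip_width: 0.0148
```

arm_command:
  steps:
    - {"delta_pos": [0,0,10],"dr": [0,0,0]}
    - {"delta_pos": [0,0,20],"dr": [0,0,0]}
    - {"delta_pos": [0,0,25],"dr": [0,0,0]}
    - {"delta_pos": [0,0,25],"dr": [0,0,0]}
    - {"delta_pos": [0,-24.7,0],"dr": [0,0,5.75]}
    - {"delta_pos": [0,-24.7,0],"dr": [0,0,5.75]}
    - {"delta_pos": [0,-24.7,0],"dr": [0,0,5.75]}
    - {"delta_pos": [0,-24.7,0],"dr": [0,0,5.75]}
    - {"delta_pos": [0,-24.7,0],"dr": [0,0,5.75]}
    - {"delta_pos": [0,-24.7,0],"dr": [0,0,5.75]}
    - {"delta_pos": [0,-24.7,0],"dr": [0,0,5.75]}
    - {"delta_pos": [0,-24.7,0],"dr": [0,0,5.75]}
    - {"delta_pos": [0,-24.7,0],"dr": [0,0,5.75]}
    - {"delta_pos": [0,-24.7,0],"dr": [0,0,5.75]}
    - {"delta_pos": [0,-24.7,0],"dr": [0,0,5.75]}
    - {"delta_pos": [0,-24.7,0],"dr": [0,0,5.75]}
    - {"delta_pos": [0,-24.7,0],"dr": [0,0,5.75]}
    - {"delta_pos": [0,-24.7,0],"dr": [0,0,5.75]}
    - {"delta_pos": [0,-24.7,0],"dr": [0,0,5.75]}
    - {"delta_pos": [-6,-24.7,0],"dr": [0,0,5.75]}

```text
time_s: 7.1
position: [0.4257, -0.0158, 0.1396]
tool_rot: [[0.999, 0.043, 0.0], [0.043, -0.999, -0.0], [0.0, 0.0, -1.0]]
ft_force: [-0.0, -0.1, -3.3]
grip_width: 0.0148
```

arm_command:
  steps:
    - {"delta_pos": [0,0,0],"dr": [0,0,0]}
    - {"delta_pos": [0,0,0],"dr": [0,0,0]}

```text
time_s: 7.3
position: [0.4254, -0.0148, 0.1395]
tool_rot: [[0.999, 0.036, -0.0], [0.036, -0.999, 0.0], [-0.0, -0.0, -1.0]]
ft_force: [0.8, 1.4, -2.8]
grip_width: 0.0147
```

```bash
python3 - <<'E'
from h import *
import json
c=env.get_calibration('wrist'); json.dump({k:np.array(v).tolist() for k,v in c.items() if not isinstance(v,str)},open('w3.json','w'))
snap('wrist','w3')
o=env.observe();print(o['time_s'],o['position'],o['tool_rot'],o['q'],o['ft_force'],o['wrist_torque'])
E
```

```text
7.35 [ 0.42544574 -0.01440307  0.13945948] [[ 9.99307403e-01  3.72110545e-02 -2.25765066e-04]
 [ 3.72111229e-02 -9.99307379e-01  3.06855199e-04]
 [-2.14190291e-04 -3.15043643e-04 -9.99999927e-01]] [-1.79692599e+01  1.73618985e+01  1.03362601e+02  1.48097076e-02
  5.92932297e+01 -2.01093551e+01] [ 0.07205005  0.69913146 -3.11399239] [-0.01828977 -0.00327311  0.00057803]
```

View pics/w3.png

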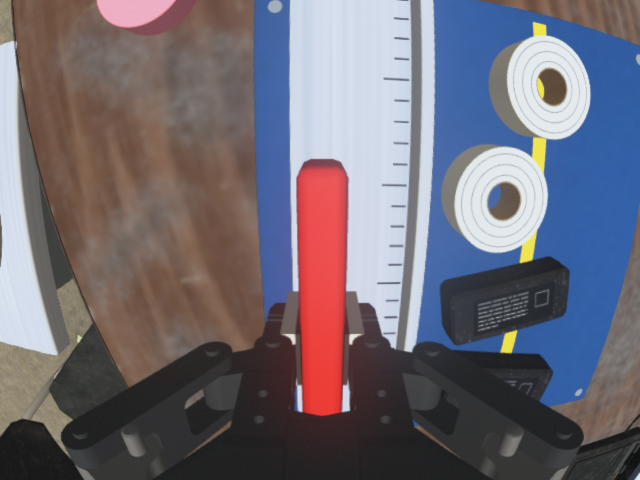

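The straightedge is held square, and all four items are beyond the flange with the pink roll clear behind. I'll lower it to just above the board.

arm_command:
  steps:
    - {"delta_pos": [0,0,-20],"dr": [0,0,0]}
    - {"delta_pos": [0,0,-20],"dr": [0,0,0]}
    - {"delta_pos": [0,0,-18],"dr": [0,0,0]}
    - {"delta_pos": [0,0,-10],"dr": [0,0,0]}
    - {"delta_pos": [0,0,-5.5],"dr": [0,0,0]}
    - {"delta_pos": [0,0,0],"dr": [0,0,0]}
    - {"delta_pos": [0,0,0],"dr": [0,0,0]}

```text
time_s: 8.05
position: [0.4259, -0.0145, 0.0662]
tool_rot: [[0.999, 0.039, 0.001], [0.039, -0.999, -0.0], [0.001, 0.0, -1.0]]
ft_force: [0.4, 0.7, -3.8]
grip_width: 0.0149
```

arm_command:
  steps:
    - {"delta_pos": [5,0.2,0],"dr": [0,0,0]}
    - {"delta_pos": [5,0.2,0],"dr": [0,0,0]}
    - {"delta_pos": [5,0.2,0],"dr": [0,0,0]}
    - {"delta_pos": [5,0.2,0],"dr": [0,0,0]}
    - {"delta_pos": [5,0.2,0],"dr": [0,0,0]}
    - {"delta_pos": [5,0.2,0],"dr": [0,0,0]}
    - {"delta_pos": [5,0.2,0],"dr": [0,0,0]}
    - {"delta_pos": [5,0.2,0],"dr": [0,0,0]}
    - {"delta_pos": [5,0.2,0],"dr": [0,0,0]}
    - {"delta_pos": [5,0.2,0],"dr": [0,0,0]}
    - {"delta_pos": [5,0.2,0],"dr": [0,0,0]}
    - {"delta_pos": [5,0.2,0],"dr": [0,0,0]}
    - {"delta_pos": [5,0.2,0],"dr": [0,0,0]}
    - {"delta_pos": [5,0.2,0],"dr": [0,0,0]}
    - {"delta_pos": [5,0.2,0],"dr": [0,0,0]}
    - {"delta_pos": [5,0.2,0],"dr": [0,0,0]}
    - {"delta_pos": [5,0.2,0],"dr": [0,0,0]}
    - {"delta_pos": [5,0.2,0],"dr": [0,0,0]}
    - {"delta_pos": [5,0.2,0],"dr": [0,0,0]}
    - {"delta_pos": [2,0.1,0],"dr": [0,0,0]}

```text
time_s: 10.05
position: [0.5232, -0.0109, 0.0658]
tool_rot: [[0.999, 0.039, 0.0], [0.039, -0.999, -0.0], [0.0, 0.0, -1.0]]
ft_force: [-5.0, -0.7, -1.4]
grip_width: 0.0149
```

```bash
python3 - <<'E'
from h import *
import json
c=env.get_calibration('wrist'); json.dump({k:np.array(v).tolist() for k,v in c.items() if not isinstance(v,str)},open('w4.json','w'))
im=snap('wrist','w4')
t=snap('top','t4')[150:300,210:410]
o=env.observe();print(o['time_s'],o['position'],o['tool_rot'][0],o['ft_force'],o['wrist_torque'])
a=im[0:430,380:640]; out=np.zeros((600,800,3),np.uint8)
out[:600,:363]=cv2.resize(a,(363,600),interpolation=cv2.INTER_CUBIC); out[:324,367:799]=cv2.resize(t,(432,324),interpolation=cv2.INTER_CUBIC)
cv2.imwrite('pics/v4.png',out)
E
```

```text
10.15 [ 0.52323063 -0.01089419  0.06592922] [0.99925623 0.03853908 0.00131335] [-0.28877631  0.06143193 -4.56856554] [-0.04159169  0.15071848  0.01203778]
```

View pics/v4.png

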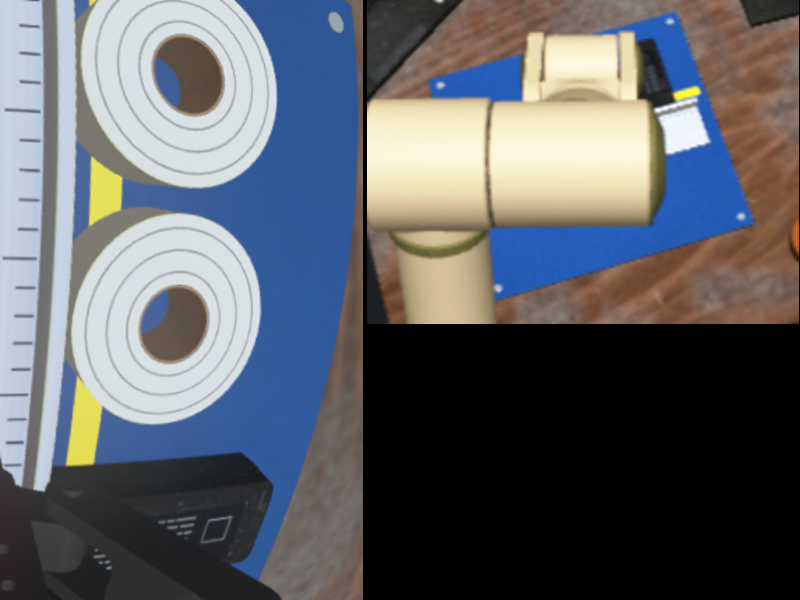

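```bash
python3 - <<'E'
from h import *
import json
c=json.load(open('w4.json')); im=cv2.imread('pics/w4.png')
hsv=cv2.cvtColor(im,cv2.COLOR_BGR2HSV); e=np.array([.9993,.0384])
for v in(122,124,126,300,310,320):
    y=[u for u in range(395,520) if 22<hsv[v,u,0]<36 and hsv[v,u,1]>110]
    f=[u for u in range(395,520) if hsv[v,u,1]<60 and hsv[v,u,2]>120 and u<min(y)]
    N,F=wray(c,min(y)-.5,v,.008),wray(c,max(y)+.5,v,.008); E=wray(c,max(f)+.5,v,.034)
    print(v,max(f),min(y),max(y),*[np.round(p*1e3,1) for p in(N,F,E)],'s:',[round(1e3*(p[:2]@e),1) for p in (N,F,E)])
o=env.observe();print('edge by kin',1e3*(o['position'][:2]@e)+47)
print('stripe est', np.array([588,-16])@e)
E
```

```text
122 444 445 458 [580.8  72.6   8. ] [588.3  73.4   8. ] [572.1  71.6  34. ] s: [np.float64(583.2), np.float64(590.7), np.float64(574.4)]
124 433 445 461 [580.9  71.6   8. ] [590.   72.6   8. ] [567.2  70.2  34. ] s: [np.float64(583.2), np.float64(592.3), np.float64(569.5)]
126 444 445 466 [581.   70.6   8. ] [592.8  71.9   8. ] [572.2  69.8  34. ] s: [np.float64(583.3), np.float64(595.1), np.float64(574.5)]
300 431 432 451 [584.9 -22.9   8. ] [597.  -22.9   8. ] [575.6 -10.1  34. ] s: [np.float64(583.6), np.float64(595.7), np.float64(574.8)]
310 419 431 449 [585.4 -29.2   8. ] [596.9 -29.3   8. ] [570.4 -15.4  34. ] s: [np.float64(583.8), np.float64(595.4), np.float64(569.4)]
320 428 429 448 [585.2 -35.7   8. ] [597.5 -35.8   8. ] [575.8 -21.   34. ] s: [np.float64(583.4), np.float64(595.8), np.float64(574.6)]
edge by kin 569.4460350584964
stripe est 586.9739999999999
```

The stripe spans s = 583.4–595.5 along the push axis and the pushing edge is at 569.4. The vision and kinematics agree on that edge, and it is parallel to the stripe. Another 20 mm is needed to reach the stripe's middle.

arm_command:
  steps:
    - {"delta_pos": [4,0.15,0],"dr": [0,0,0]}
    - {"delta_pos": [4,0.15,0],"dr": [0,0,0]}
    - {"delta_pos": [4,0.15,0],"dr": [0,0,0]}
    - {"delta_pos": [3,0.1,0],"dr": [0,0,0]}
    - {"delta_pos": [2,0.1,0],"dr": [0,0,0]}
    - {"delta_pos": [2,0.1,0],"dr": [0,0,0]}
    - {"delta_pos": [1,0,0],"dr": [0,0,0]}
    - {"delta_pos": [0,0,0],"dr": [0,0,0]}
    - {"delta_pos": [0,0,0],"dr": [0,0,0]}

```text
time_s: 11.05
position: [0.5427, -0.01, 0.0658]
tool_rot: [[0.999, 0.039, 0.0], [0.039, -0.999, 0.0], [0.0, -0.0, -1.0]]
ft_force: [-3.0, 1.1, -0.8]
grip_width: 0.0148
```

arm_command:
  steps:
    - {"delta_pos": [-4,-0.15,0],"dr": [0,0,0]}
    - {"delta_pos": [-10,-0.4,0],"dr": [0,0,0]}
    - {"delta_pos": [-20,-0.8,0],"dr": [0,0,0]}
    - {"delta_pos": [-25,-1,0],"dr": [0,0,0]}
    - {"delta_pos": [-25,-1,15],"dr": [0,0,0]}
    - {"delta_pos": [-20,-1,25],"dr": [0,0,0]}
    - {"delta_pos": [-15,0,25],"dr": [0,0,0]}
    - {"delta_pos": [0,0,15],"dr": [0,0,0]}
    - {"delta_pos": [0,0,0],"dr": [0,0,0]}
    - {"delta_pos": [0,0,0],"dr": [0,0,0]}

```text
time_s: 12.05
position: [0.4234, -0.0144, 0.1455]
tool_rot: [[0.999, 0.038, 0.001], [0.038, -0.999, -0.0], [0.001, 0.0, -1.0]]
ft_force: [-0.3, 0.5, -3.2]
grip_width: 0.0151
```

```bash
python3 - <<'E'
from h import *
import json
c=env.get_calibration('wrist'); json.dump({k:np.array(v).tolist() for k,v in c.items() if not isinstance(v,str)},open('w5.json','w'))
im=snap('wrist','w5')
o=env.observe();print(o['time_s'],o['position'],o['tool_rot'][0],o['ft_force'],o['grip_width'])
cv2.imwrite('pics/v5.png',cv2.resize(im[0:440,400:640],(327,600),interpolation=cv2.INTER_CUBIC))
E
```

```text
12.1 [ 0.42330573 -0.01435508  0.14509902] [ 9.99256955e-01  3.85372692e-02 -6.45166168e-04] [-0.39399799 -0.23220558 -3.56309526] 0.014976690584132955
```

View pics/v5.png

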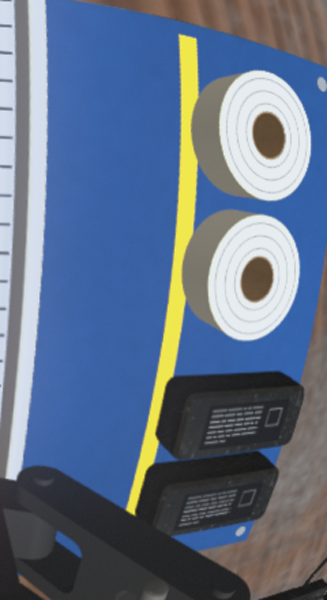

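All four near edges lie on the stripe in a straight row, with the adapters square. Now I'll take the straightedge back to the mat.

arm_command:
  steps:
    - {"delta_pos": [1.6,24.2,0],"dr": [0,0,-5.62]}
    - {"delta_pos": [1.6,24.2,0],"dr": [0,0,-5.62]}
    - {"delta_pos": [1.6,24.2,0],"dr": [0,0,-5.62]}
    - {"delta_pos": [1.6,24.2,0],"dr": [0,0,-5.62]}
    - {"delta_pos": [1.6,24.2,0],"dr": [0,0,-5.62]}
    - {"delta_pos": [1.6,24.2,0],"dr": [0,0,-5.62]}
    - {"delta_pos": [1.6,24.2,0],"dr": [0,0,-5.62]}
    - {"delta_pos": [1.6,24.2,0],"dr": [0,0,-5.62]}
    - {"delta_pos": [1.6,24.2,0],"dr": [0,0,-5.62]}
    - {"delta_pos": [1.6,24.2,0],"dr": [0,0,-5.62]}
    - {"delta_pos": [1.6,24.2,0],"dr": [0,0,-5.62]}
    - {"delta_pos": [1.6,24.2,0],"dr": [0,0,-5.62]}
    - {"delta_pos": [1.6,24.2,0],"dr": [0,0,-5.62]}
    - {"delta_pos": [1.6,24.2,0],"dr": [0,0,-5.62]}
    - {"delta_pos": [1.6,24.2,0],"dr": [0,0,-5.62]}
    - {"delta_pos": [1.6,24.2,0],"dr": [0,0,-5.62]}
    - {"delta_pos": [0,0,0],"dr": [0,0,0]}
    - {"delta_pos": [0,0,0],"dr": [0,0,0]}

```text
time_s: 13.9
position: [0.4488, 0.3727, 0.1442]
tool_rot: [[0.042, -0.999, -0.002], [-0.999, -0.042, -0.001], [0.001, 0.002, -1.0]]
ft_force: [0.3, -0.9, -3.4]
grip_width: 0.0145
```

arm_command:
  steps:
    - {"delta_pos": [0,0,-20],"dr": [0,0,0]}
    - {"delta_pos": [0,0,-20],"dr": [0,0,0]}
    - {"delta_pos": [0,0,-20],"dr": [0,0,0]}
    - {"delta_pos": [0,0,-15],"dr": [0,0,0]}
    - {"delta_pos": [0,0,-6],"dr": [0,0,0]}
    - {"delta_pos": [0,0,0],"dr": [0,0,0]}
    - {"delta_pos": [0,0,0],"dr": [0,0,0]}

```text
time_s: 14.6
position: [0.4496, 0.3726, 0.0654]
tool_rot: [[0.04, -0.999, 0.001], [-0.999, -0.04, 0.0], [-0.0, -0.001, -1.0]]
ft_force: [0.7, 0.0, -2.8]
grip_width: 0.0151
```

arm_command:
  steps:
    - {"delta_pos": [0,0,-2],"dr": [0,0,0]}
    - {"delta_pos": [0,0,-2],"dr": [0,0,0]}
    - {"delta_pos": [0,0,-1],"dr": [0,0,0]}
    - {"delta_pos": [0,0,-0.5],"dr": [0,0,0]}
    - {"delta_pos": [0,0,0],"dr": [0,0,0]}

```text
time_s: 15.1
position: [0.4492, 0.3729, 0.0601]
tool_rot: [[0.04, -0.999, 0.001], [-0.999, -0.04, 0.0], [-0.0, -0.001, -1.0]]
ft_force: [-2.4, -1.7, 4.1]
grip_width: 0.0149
```

arm_command:
  steps:
    - {"delta_pos": [0,0,0],"dr": [0,0,0]}
    - {"delta_pos": [0,0,0],"dr": [0,0,0]}
    - {"delta_pos": [0,0,0],"dr": [0,0,0]}
    - {"delta_pos": [0,0,0],"dr": [0,0,0]}
    - {"delta_pos": [0,0,10],"dr": [0,0,0]}
    - {"delta_pos": [0,0,20],"dr": [0,0,0]}
    - {"delta_pos": [0,0,30],"dr": [0,0,0]}
    - {"delta_pos": [0,-15,35],"dr": [0,0,0]}
    - {"delta_pos": [0,-25,35],"dr": [0,0,0]}
    - {"delta_pos": [0,-30,35],"dr": [0,0,0]}
    - {"delta_pos": [0,-30,35],"dr": [0,0,0]}
    - {"delta_pos": [0,-30,35],"dr": [0,0,0]}
    - {"delta_pos": [0,-30,30],"dr": [0,0,0]}
    - {"delta_pos": [0,-30,10],"dr": [0,0,0]}
    - {"delta_pos": [0,-30,0],"dr": [0,0,0]}
    - {"delta_pos": [0,-20,0],"dr": [0,0,0]}
    - {"delta_pos": [0,0,0],"dr": [0,0,0]}
    - {"delta_pos": [0,0,0],"dr": [0,0,0]}
  grip: 0.6

```text
time_s: 16.9
position: [0.4491, 0.1329, 0.3348]
tool_rot: [[0.039, -0.999, 0.001], [-0.999, -0.039, 0.0], [-0.0, -0.001, -1.0]]
ft_force: [-0.2, 0.4, -1.2]
grip_width: 0.0512
```

```bash
python3 - <<'E'
from h import *
import json
c=env.get_calibration('wrist'); json.dump({k:np.array(v).tolist() for k,v in c.items() if not isinstance(v,str)},open('w6.json','w'))
im=snap('wrist','w6')
o=env.observe();print(o['time_s'],o['position'],o['ft_force'],o['grip_width'])
cv2.imwrite('pics/v6.png',cv2.resize(im[:360],None,fx=1.25,fy=1.25,interpolation=cv2.INTER_CUBIC))
E
```

```text
16.95 [0.44906803 0.13332343 0.33467833] [ 0.33712596  0.31003352 -0.71980179] 0.051334374999129614
```

View pics/v6.png

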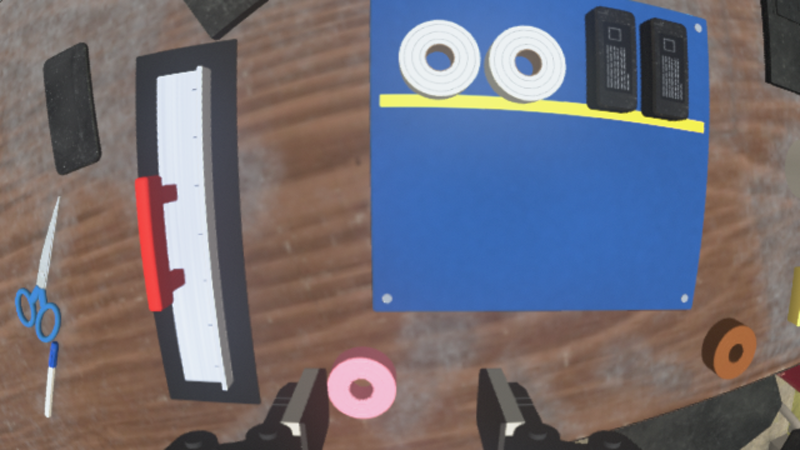

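```bash
python3 - <<'E'
from h import *
import json
c=json.load(open('w6.json')); e=np.array([.9993,.0384])
for n,x,y in(('roll1',440,99),('roll2',526,103),('aA l',589,107.5),('aA r',636,112.5),('aB l',643,116.5),('aB r',687,121.5),('stripeL near',381,107),('stripeL far',381,95),('stripeR near',703,133),('stripeR far',704,121)):
    p=wray(c,x/1.25,y/1.25,.008); print(n,np.round(p*1e3,1),'s',round(1e3*(p[:2]@e),1))
print(env.close_job(), env.observe()['time_s'])
E
```

```text
roll1 [587.  102.7   8. ] s 590.5
roll2 [590.4  19.    8. ] s 590.7
aA l [594.4 -47.3   8. ] s 592.2
aA r [ 597.8 -101.7    8. ] s 593.4
aB l [ 594.9 -110.4    8. ] s 590.3
aB r [ 599.7 -167.8    8. ] s 592.8
stripeL near [576.7 158.    8. ] s 582.4
stripeL far [588.5 158.5   8. ] s 594.1
stripeR near [ 591.  -191.2    8. ] s 583.3
stripeR far [ 604.8 -191.8    8. ] s 597.0
the job is handed in; nothing more can be done
the job is handed in; nothing more can be done
```

The task is complete and handed in at about 17 s of the 53 s allowed. I held the straightedge by its red grip and pushed both rolls and both adapters onto the stripe. Then I laid it back on the mat and released it.

**Row on the stripe:** in the last wrist picture, the near edges of all four items lie at 590–593 mm along the push direction. The stripe spans about 583–596 mm there, so they are in line to within about 3 mm. Both adapters look square to the stripe and nothing tipped.

**Straightedge:** it lies flat, along the mat and wholly on it, with mat visible all round.

**Bystanders:** I never moved near the mug or note block. They are out of frame or cut off in the last picture, so I didn't re-check them at the end. The pink and brown rolls were not touched.

**Disagreement:** my first two stripe measurements differed by about 6 mm (584.5 mm from the top camera, 590.4 mm from the wrist). A closer wrist look during the push put the middle at 589.5 mm along the push direction, and I used that.

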